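# Hang up the reel and seal the dry box

### The arm

A 7-joint arm with a two-finger parallel gripper is mounted at the origin on the work surface. World frame = base frame: x ahead of the robot, y to its left, z up, the work surface at z = 0. Lengths are in m, angles in rad, forces in N, time in s.
With the tool pointing down it reaches from about 0.4 to 0.9 m from the base axis. Payload 5.5 kg.
Tool frame: the origin (TCP) lies midway between the tips of the shut fingers; the grasp point (between the pads) lies 19 mm behind it (manip.grip_depth is the distance from the TCP to the grasp point, in m); z points along the fingers, x is the direction in which the jaws open and shut, and the axes are right-handed (so a half turn about z gives the same grasp; the last joint's range is limited). The gripper opens to 92 mm and grips with 3 to 60 N. Pads are 19 mm wide; open, the fingers measure 130 mm over their backs; the gripper's body (75 mm by 190 mm) begins 47 mm behind the grasp point.
Start: joints at [1.429, 0.501, -0.427, 1.55, 0.221, 1.138, -0.21], TCP at [0.256, -0.597, 0.227] pointing down, gripper open.
Joint ranges: [-2.88, 2.88], [-0.31, 2.03], [-1.54, 1.56], [0.2, 2.42], [-1.41, 4.55], [0.19, 2.02], [-2.57, 2.57]. Speed limits (rad/s): [2.57, 2.57, 3.14, 3.14, 3.14, 3.14, 3.14].

### API

Orientations are given as a unit quaternion [x, y, z, w].
In Python, from bench import manip, effector, viewer gives the robot as it stands. Calls block until the motion is done:
- manip.move_pose(position, orientation): joint-space move of the TCP to a pose.
- manip.servo_line(position, ori=None, vel=0.15): straight line of the TCP; ori=None keeps the orientation; vel is the mean speed in m/s.
- manip.movej(angles): joint-space move.
- effector.open_jaws() and effector.close(f_grip=None): open the fingers fully, or close them until they stop; f_grip is the grip in N (None keeps the last).
- manip.sleep(seconds).
- manip.solve_ik(position, orientation): joint angles nearest the present ones, or None.
- viewer.get_image(name): name is "side" or "top" or "wrist"; returns the picture (420x560x3 uint8, red, green, blue); there is no depth.
- viewer.get_calibration(name): a dict with "vfov" (degrees; the focal length in pixels is half the picture's height over the tangent of half this angle, whatever the lens; pixels are square), "cx", "cy" (the principal point, pixels), "eye" and "attitude" of the camera in the world. Camera axes: x right, y down, z forward; pixel columns grow to the right and rows downward; lengths in m; the calibration is good to about 2 mm. A picture is of the moment at which its call begins: read the wrist's pose just before it. get_calibration takes no time and is no camera call; for the wrist camera it gives the pose at the moment of the call.
A pose or a line that the arm cannot do raises manip.PlanningError and nothing moves.
- manip.hand_in(): hands the job in, once; it reports no verdict.
Readings, each from a call of its own:
- manip.current_clock(): time.
- manip.current_q(): joint angles.
- manip.current_joint_velocities(): joint speeds.
- manip.current_tau(): joint torques, N m.
- manip.current_tool_pos(): TCP position.
- manip.current_tcp_rot(): TCP orientation.
- manip.current_force(): force on the tool from outside, world axes, zero at the start.
- manip.current_wrist_torque(): the same for the moment, N m.
- manip.current_finger_gap(): finger opening in m.
Only numpy, scipy, OpenCV 4.12 (cv2) and the standard library are available. Lean on these libraries where they do the work, as an engineer would, in place of code of your own. Each camera call takes 0.05 s, during which the arm holds its last target.

### The job

The blue reel is parked on the dry box's lid. Lift the reel off by its rim and hang it by the inside of its rim on the red J-hook, let go of it, and never drop it; then press the lid down corner by corner, in turn, until it lies flat on the box all round. Leave the other things on the bench where they are.

Things in the scene. Friction and masses are not known exactly. Their poses are not given: they have to be found in the camera images.
- reel: blue reel like a small wheel, upright in the cradle on the lid at the start: 180 mm outside diameter, 12 mm wide, about 0.12 kg; rim 12 mm deep (inner radius 78 mm), hub 56 mm across, three 14 mm spokes. Origin at its centre; x axis = axle, z up at the start. Spokes point straight down (-z) and to +y and -y, 30 degrees above level, so the 120 degree window under the rim's top is open
- box: grey dry box, fixed, 160 (x) x 200 (y) x 45 mm high, black gasket line round its top; origin at the centre of its underside, x axis roughly away from the robot. At its corners (60 and 80 mm off centre) stiff rubber studs stand 8 mm above the rim and hold the lid up; a stud slides down under 9 to 12 N, stays where it is pushed and does not spring back
- lid: loose white lid, 172 x 212 mm, 0.35 kg, its 14 mm skirt round the box with 3 mm play; origin at the centre of the underside of its 6 mm plate, axes as the box's. At the start it sits 8 mm too high; sealed, the plate lies on the box's rim, 45 mm above the bench. In its middle is the reel's cradle: two grey cheeks along y, 110 mm long, 15 mm apart, 26 mm high above the plate
- stand: fixed stand: dark base plate 130 x 120 x 14 mm, a 14 mm steel post 280 mm high and on it a red J-hook of 8 mm round bar. Origin on the bench right under the hook's seat; the post stands 50 mm from there along the stand's +x, the hook's free end points along its -x (roughly towards the robot) and then turns up.
- hook_seat (a point): top of the hook's bar at its lowest part, 270 mm above the bench, where the reel's rim should hang; axes as the stand's (x towards the post, z up). The level seat is 22 mm long; about 60 mm of bar lie free between the turned-up end and the post, rising 8 mm towards the post
- hook_tip (a point): top of the hook's turned-up free end, 26 mm before the seat (-x) and 20 mm above it
- lid_corner0 (a point): centre of the top of the green pressing pad (26 mm across) at the lid's corner near left (-60, +80 mm) in the lid's frame; 61 mm above the bench at the start, 53 mm when that corner is down on the rim
- lid_corner1 (a point): centre of the top of the green pressing pad (26 mm across) at the lid's corner near right (-60, -80 mm) in the lid's frame; 61 mm above the bench at the start, 53 mm when that corner is down on the rim
- lid_corner2 (a point): centre of the top of the green pressing pad (26 mm across) at the lid's corner far right (+60, -80 mm) in the lid's frame; 61 mm above the bench at the start, 53 mm when that corner is down on the rim
- lid_corner3 (a point): centre of the top of the green pressing pad (26 mm across) at the lid's corner far left (+60, +80 mm) in the lid's frame; 61 mm above the bench at the start, 53 mm when that corner is down on the rim
- screwdriver: red-handled screwdriver, 190 mm, lying on the bench between the dry box and the hook stand; a bystander, to be left alone
- jar: amber glass jar with a green cap, 70 mm across, 100 mm high, origin under its centre; a bystander, to be left alone
- mug: white mug, 80 mm across, 90 mm high, origin under its centre; a bystander, to be left alone
- meter: yellow handheld meter, 140 x 75 x 38 mm, lying flat, origin under its centre; a bystander, to be left alone
- board: small green circuit board, 60 x 56 mm, about 20 mm high, near the robot, origin under its centre; a bystander, to be left alone
- spool: small metal spool standing on end, 56 mm across, 40 mm high, origin under its centre; a bystander, to be left alone
There are look-alikes about, which are no part of the job. There is more than one size of the reel; the job needs the larger.

How it is judged:
On the way, in this order (a step that is already met when the one before it is completed fails the run):
1. the reel hangs by its rim on the hook, let go (contact force between reel and stand above 0.4 N and distance between reel and hook_seat below 0.088 m and z of reel in the frame of hook_seat below -0.06 m and x of hook_seat in the frame of reel between -0.035 and 0.035 m and contact force between each of the fingers, the arm and reel below 0.05 N), for 0.2 s.
2. the lid is pushed down at one corner (or side) ahead of the others, so that it tilts by more than 0.015 rad (angle between lid's own z axis and vertical above 0.015 rad), for 0.05 s.
At the end, for the whole second after the job is handed in: the reel hangs on the hook by the inside of its rim, free of the robot: it bears on the stand, its centre within 88 mm of the hook's seat and 60 mm or more below it, the seat within 35 mm of its mid-plane (swaying allowed); all four corners of the lid within 2 mm of lying on the box (all of step 1 and z of each of lid_corner0, lid_corner1, lid_corner2, lid_corner3 in the frame of box below 0.055 m); the robot touches nothing.
It fails at once if the reel is dropped (its centre falls below 115 mm above the bench) (height (world z) of reel below 0.115 m).
It fails at once if a bystander is moved by more than 30 mm (distance of any of screwdriver, jar, mug, meter, board, spool from where it was at the start of the episode above 0.03 m).
It also fails if it takes over 66 s, if anything falls off the work surface, if the arm or the gripper's body presses on something with over 40 N, if the wrist force passes 120 N, or if a joint passes its speed limit or range.

## Working session

There is one attempt and no reset: what is moved stays moved. The work goes in short steps, each a Python script; the robot and the scene stay as the last script left them, time stands still between calls to the robot, and variables do not carry over. Pictures are saved under pics/ and viewed, and the job is handed in when it is done.

```bash
ls; mkdir -p pics; python3 - <<'E'
from bench import manip, effector, viewer
import cv2
print(manip.current_clock())
for n in ["side","top","wrist"]:
    im=viewer.get_image(n); cv2.imwrite(f"pics/{n}0.png",im[:,:,::-1]); c=viewer.get_calibration(n); print(n,c)
print(manip.current_clock())
E
```

```text
pics
0.0
side {'vfov': 44.805053655159554, 'cx': 277.99434347719426, 'cy': 210.88641122449553, 'eye': array([0.45805916, 1.0979157 , 1.14462529]), 'attitude': array([-0.03500575,  0.91010826, -0.41239752,  0.02014548])}
top {'vfov': 56.30799130829558, 'cx': 279.3146852170019, 'cy': 215.56948566128725, 'eye': array([ 0.4109446 , -0.01595647,  1.20126791]), 'attitude': array([-0.705257  ,  0.70564816, -0.04819067,  0.04848601])}
wrist {'vfov': 71.4793623172504, 'cx': 284.2203157465334, 'cy': 214.31742027399895, 'eye': array([ 0.33128535, -0.56481743,  0.38269471]), 'attitude': array([ 0.82470466, -0.54448436, -0.0849791 ,  0.12719101])}
0.15
```

View pics/side0.png

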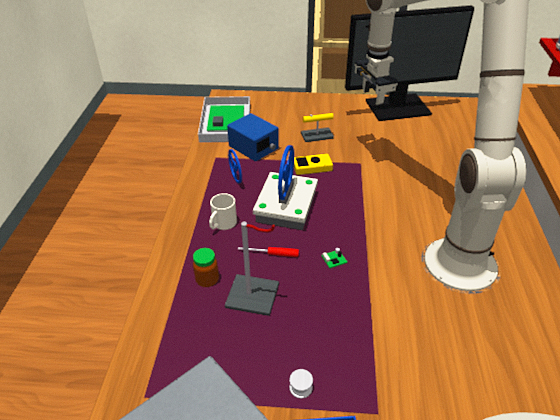

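View pics/top0.png

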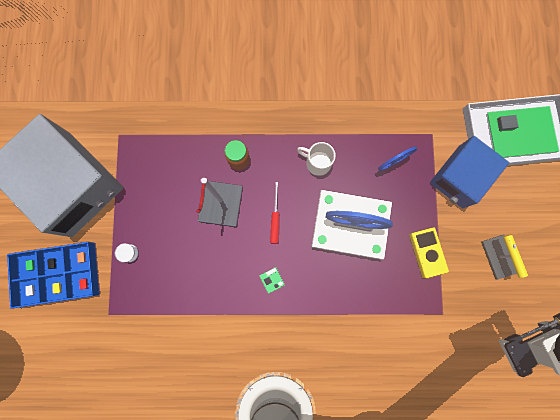

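View pics/wrist0.png

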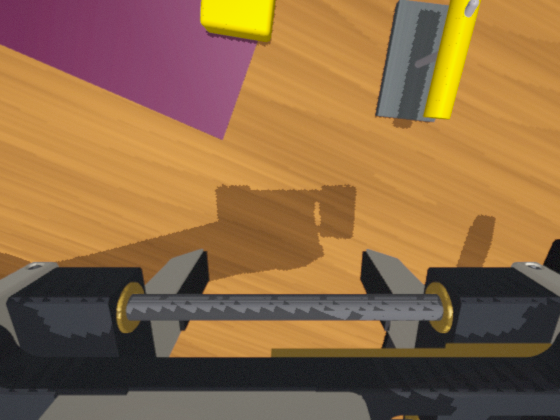

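The side view shows the reel on the lid at about (286,175), with the smaller look-alike at (235,167) and the stand at (252,295), its hook near (258,228). In the top view the lid is at (352,225), the post top at (204,181), and the hook runs down to about (199,212). I'll zoom in on these.

```bash
python3 - <<'E'
import cv2, numpy as np
t=cv2.imread("pics/top0.png"); s=cv2.imread("pics/side0.png")
a=cv2.resize(t[160:250,180:260],None,fx=5,fy=5,interpolation=cv2.INTER_NEAREST)
b=cv2.resize(t[180:270,305:400],None,fx=4,fy=4,interpolation=cv2.INTER_NEAREST)
c=cv2.resize(s[210:320,215:325],None,fx=4,fy=4,interpolation=cv2.INTER_NEAREST)
d=cv2.resize(s[135:235,245:325],None,fx=4,fy=4,interpolation=cv2.INTER_NEAREST)
def pad(x):
    o=np.zeros((450,x.shape[1],3),np.uint8);o[:min(450,x.shape[0])]=x[:450];return o
cv2.imwrite("pics/z1.png",np.hstack([pad(a),pad(b)]));cv2.imwrite("pics/z2.png",np.hstack([pad(c),pad(d)]))
E
```

```text
(no output)
```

View pics/z1.png

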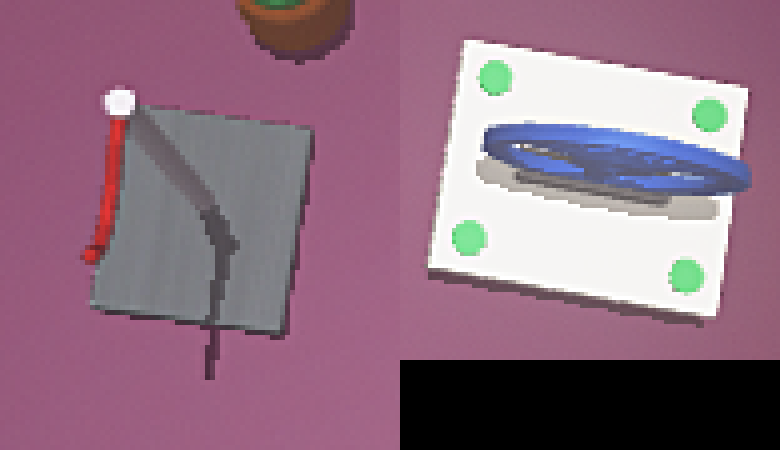

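View pics/z2.png

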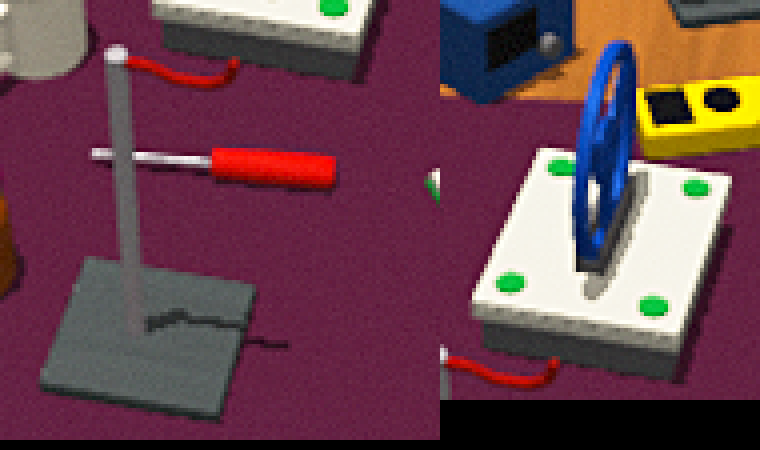

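```bash
cat > h.py <<'E'
import cv2, numpy as np
from scipy.spatial.transform import Rotation as R
def f(c,H=420): return H/2/np.tan(np.radians(c['vfov']/2))
def ray(c,px):
    F=f(c); d=np.array([(px[0]-c['cx'])/F,(px[1]-c['cy'])/F,1.]); return R.from_quat(c['attitude']).apply(d)
def onz(c,px,z):
    d=ray(c,px); return c['eye']+d*(z-c['eye'][2])/d[2]
def proj(c,p):
    v=R.from_quat(c['attitude']).inv().apply(np.asarray(p)-c['eye']); return np.array([c['cx'],c['cy']])+f(c)*v[...,:2]/v[...,2:]
def tri(c1,p1,c2,p2):
    d1,d2=ray(c1,p1),ray(c2,p2); A=np.stack([d1,-d2],1); s=np.linalg.lstsq(A,c2['eye']-c1['eye'],rcond=None)[0]
    a=c1['eye']+s[0]*d1;b=c2['eye']+s[1]*d2; return (a+b)/2,np.linalg.norm(a-b)
def blobs(m,mn=8):
    n,l,st,ce=cv2.connectedComponentsWithStats(m.astype(np.uint8)); return [(ce[i],st[i]) for i in range(1,n) if st[i,4]>=mn]
E
python3 - <<'E'
from h import *
from bench import viewer
ct=viewer.get_calibration("top");cs=viewer.get_calibration("side")
t=cv2.imread("pics/top0.png"); s=cv2.imread("pics/side0.png")
def hsv(i): return cv2.cvtColor(i,cv2.COLOR_BGR2HSV)
for nm,i,c,roi in (("top",t,ct,(305,180,400,270)),("side",s,cs,(245,160,325,240))):
    h=hsv(i); g=(h[...,0]>45)&(h[...,0]<80)&(h[...,1]>100)
    m=np.zeros_like(g); x0,y0,x1,y1=roi; m[y0:y1,x0:x1]=g[y0:y1,x0:x1]
    print(nm)
    for ce,st in blobs(m): print(ce.round(1),st[4],onz(c,ce,.061).round(4))
h=hsv(t); b=(h[...,0]>105)&(h[...,0]<125)&(h[...,1]>120); m=np.zeros_like(b);m[180:270,305:400]=b[180:270,305:400]
ys,xs=np.nonzero(m)
for q in (xs.argmin(),xs.argmax()):
    px=xs[q]; col=ys[xs==px]; p=(px,col.mean()); print("end",p,onz(ct,p,.149),onz(ct,p,.17))
# mid columns
for x in (335,345,355,365,375,385): 
    col=ys[xs==x]; print(x,col.min(),col.max())
# red
for nm,i,roi in (("top",t,(190,175,215,220)),("side",s,(240,215,285,240))):
    h=hsv(i); r=((h[...,0]<6)|(h[...,0]>174))&(h[...,1]>180)&(h[...,2]>90); m=np.zeros_like(r);x0,y0,x1,y1=roi;m[y0:y1,x0:x1]=r[y0:y1,x0:x1]
    ys,xs=np.nonzero(m)
    print(nm)
    if nm=="top":
        for y in range(ys.min(),ys.max()+1): print(y,xs[ys==y].min(),xs[ys==y].max(),end=' | ')
    else:
        for x in range(xs.min(),xs.max()+1): print(x,ys[xs==x].min(),ys[xs==x].max(),end=' | ')
    w=(h[...,1]<40)&(h[...,2]>190); m=np.zeros_like(w); m[y0-3:y1,x0-5:x1]=w[y0-3:y1,x0-5:x1]
    print("\nwhite",[(ce,st[4]) for ce,st in blobs(m,4)])
E
```

```text
top
[328.2 199. ] 52 [ 0.6171 -0.1599  0.061 ]
[381.8 208.3] 51 [ 0.5893 -0.3168  0.061 ]
[321.7 239. ] 51 [ 0.499  -0.1387  0.061 ]
[376.1 248.6] 51 [ 0.4712 -0.2961  0.061 ]
side
[274.9 176.4] 23 [ 0.5914 -0.3155  0.061 ]
[308.6 181.6] 21 [ 0.4727 -0.2946  0.061 ]
[262.1 205.3] 27 [ 0.6198 -0.1581  0.061 ]
[298.  211.1] 29 [ 0.5014 -0.1374  0.061 ]
end (np.int64(331), np.float64(212.0)) [ 0.56551286 -0.15563252  0.149     ] [ 0.56242816 -0.15284502  0.17      ]
end (np.int64(391), np.float64(223.0)) [ 0.53540538 -0.31703774  0.149     ] [ 0.53292153 -0.3110291   0.17      ]
335 212 219
345 212 222
355 212 217
365 214 225
375 216 226
385 219 222
top
184 203 204 | 185 203 204 | 186 202 203 | 187 202 203 | 188 202 203 | 189 202 203 | 190 202 203 | 191 202 203 | 192 202 203 | 193 202 202 | 194 202 202 | 195 201 202 | 196 201 202 | 197 201 202 | 198 201 202 | 199 201 202 | 200 201 202 | 201 201 202 | 202 200 201 | 203 200 201 | 204 200 201 | 205 200 201 | 206 200 201 | 207 199 200 | 208 199 200 | Traceback (most recent call last):
  File "<stdin>", line 24, in <module>
    return umr_minimum(a, axis, None, out, keepdims, initial, where)
ValueError: zero-size array to reduction operation minimum which has no identity
```

```bash
python3 - <<'E'
from h import *
from bench import viewer
ct=viewer.get_calibration("top");cs=viewer.get_calibration("side")
t=cv2.imread("pics/top0.png"); s=cv2.imread("pics/side0.png")
for nm,i,c,roi in (("top",t,ct,(190,175,215,220)),("side",s,cs,(240,215,285,240))):
    h=cv2.cvtColor(i,cv2.COLOR_BGR2HSV); r=((h[...,0]<8)|(h[...,0]>172))&(h[...,1]>150)&(h[...,2]>70); m=np.zeros_like(r);x0,y0,x1,y1=roi;m[y0:y1,x0:x1]=r[y0:y1,x0:x1]
    ys,xs=np.nonzero(m)
    print(nm)
    for y in (sorted(set(ys)) if nm=="top" else sorted(set(xs))):
        q=xs[ys==y] if nm=="top" else ys[xs==y]; print(y,q.min(),q.max(),end=' | ')
    w=(h[...,1]<60)&(h[...,2]>150); m=np.zeros_like(w); m[y0-3:y1,x0-5:x1]=w[y0-3:y1,x0-5:x1]
    print("\nwhite",[(ce,st[4]) for ce,st in blobs(m,4)])
    for ce,st in blobs(m,4): print(onz(c,ce,.28))
# hook samples at known heights
for p,z in (((203.5,184),.274),((202.5,190),.27),((201.5,198),.266),((200.5,205),.266),((198.5,211),.29)): print("top",p,onz(ct,p,z))
# stand post bottom, side
for p in ((274-0.,0),): pass
E
```

```text
top
184 202 204 | 185 202 204 | 186 202 204 | 187 202 204 | 188 202 203 | 189 202 203 | 190 202 203 | 191 201 203 | 192 201 203 | 193 201 203 | 194 201 203 | 195 201 203 | 196 201 203 | 197 201 203 | 198 201 202 | 199 201 202 | 200 200 202 | 201 200 202 | 202 200 202 | 203 200 202 | 204 200 201 | 205 199 201 | 206 199 201 | 207 199 201 | 208 199 200 | 209 198 200 | 210 197 199 | 211 197 199 | 212 198 198 | 
white [(array([203.5, 180. ]), np.int32(28))]
[0.62407392 0.16631115 0.28      ]
side
246 226 226 | 247 224 226 | 248 224 227 | 249 224 226 | 250 224 227 | 251 224 227 | 252 225 227 | 253 225 228 | 254 226 228 | 255 226 229 | 256 227 229 | 257 227 230 | 258 228 230 | 259 228 230 | 260 228 230 | 261 228 231 | 262 228 231 | 263 229 231 | 264 229 231 | 265 229 231 | 266 229 231 | 267 229 232 | 268 229 231 | 269 229 231 | 270 228 231 | 271 227 230 | 272 225 230 | 273 224 229 | 274 225 226 | 
white [(array([275.625     , 212.92857143]), np.int32(56)), (array([243.61904762, 223.04761905]), np.int32(21))]
[0.54946674 0.12330926 0.28      ]
[0.6263575  0.16726681 0.28      ]
top (203.5, 184) [0.61559861 0.16724342 0.274     ]
top (202.5, 190) [0.60167665 0.17006897 0.27      ]
top (201.5, 198) [0.58276884 0.17277278 0.266     ]
top (200.5, 205) [0.56559902 0.17473259 0.266     ]
top (198.5, 211) [0.54735815 0.17415241 0.29      ]
```

```bash
python3 - <<'E'
from h import *
from bench import viewer, manip
ct=viewer.get_calibration("top");cs=viewer.get_calibration("side")
t=cv2.imread("pics/top0.png")
print("tip tri",tri(ct,(198,211),cs,(273.4,224.5)))
h=cv2.cvtColor(t,cv2.COLOR_BGR2HSV)
m=((h[...,1]<60)&(h[...,2]>60)).astype(np.uint8); k=np.zeros_like(m);k[178:230,195:246]=m[178:230,195:246]
k=cv2.morphologyEx(k,cv2.MORPH_CLOSE,np.ones((7,7)))
cn=max(cv2.findContours(k,0,2)[0],key=cv2.contourArea); r=cv2.minAreaRect(cn); bx=cv2.boxPoints(r); print(r,bx)
P=np.array([onz(ct,b,.014) for b in bx]); print(P,[np.linalg.norm(P[i]-P[i-1]) for i in range(4)],[np.degrees(np.arctan2(*(P[i]-P[i-1])[[1,0]])) for i in range(4)])
yaw=-np.radians(10.1)
# IK checks
for nm,p,yw in (("reel",[.544,-.18,.23],-10),("hook",[.575,.22,.25],-8),("c0",[.5,-.138,.055],-10),("c1",[.472,-.295,.055],-10),("c2",[.59,-.316,.055],-10),("c3",[.618,-.159,.055],-10)):
    for a in (0,180,90,-90):
        q=manip.solve_ik(p,(R.from_euler('z',yw+a,degrees=True)*R.from_euler('x',180,degrees=True)).as_quat()); print(nm,a,None if q is None else np.round(q,2))
E
```

```text
tip tri (array([0.54911425, 0.17580217, 0.2877179 ]), np.float64(0.0027979191547362675))
((218.55482482910156, 202.14920043945312), (41.83613586425781, 43.84303283691406), 8.880659103393555) [[194.50336 220.57866]
 [201.2717  177.26122]
 [242.6063  183.71974]
 [235.83795 227.03719]]
[[0.5591518  0.24310483 0.014     ]
 [0.69428341 0.22606127 0.014     ]
 [0.6737906  0.09783127 0.014     ]
 [0.5392806  0.11677583 0.014     ]] [np.float64(0.12788229782914215), np.float64(0.13620218320721095), np.float64(0.12985719146201377), np.float64(0.1358375350712437)] [np.float64(81.06077644883), np.float64(-7.188510376725616), np.float64(-99.07982802103658), np.float64(171.98311796140416)]
reel 0 [ 0.95  0.47 -0.89  1.74  0.4   1.13 -0.24]
reel 180 [-0.55  0.57  1.15  1.78 -0.56  1.17 -2.55]
reel 90 [ 1.05  0.53 -1.05  1.73  0.5   1.17  1.25]
reel -90 [ 0.73  0.38 -0.57  1.74  0.23  1.09 -1.67]
hook 0 [ 0.42  0.75 -1.3   1.6   0.73  1.37 -1.11]
hook 180 [ 0.42  0.75 -1.3   1.6   0.73  1.37  2.03]
hook 90 [ 0.42  0.75 -1.3   1.6   0.73  1.37  0.46]
hook -90 [ 0.21  0.52 -0.87  1.61  0.42  1.21 -2.45]
c0 0 [ 0.83  0.62 -0.77  1.99  0.61  0.78 -0.48]
c0 180 [-0.61  0.83  1.13  2.04 -0.97  0.94 -2.26]
c0 90 [ 0.93  0.68 -0.91  1.99  0.73  0.84  1.  ]
c0 -90 [ 0.6   0.53 -0.47  2.    0.37  0.69 -1.84]
c1 0 [ 0.99  0.62 -0.62  1.9   0.5   0.78 -0.08]
c1 180 [-0.28  0.89  1.13  1.95 -0.99  1.   -1.99]
c1 90 [ 1.18  0.73 -0.89  1.9   0.73  0.88  1.31]
c1 -90 [ 0.8   0.56 -0.37  1.91  0.3   0.72 -1.49]
c2 0 [ 0.86  0.78 -0.6   1.61  0.52  0.92 -0.1 ]
c2 180 [-0.3   1.22  1.35  1.65 -1.23  1.33 -2.04]
c2 90 [ 1.03  0.89 -0.89  1.6   0.78  1.04  1.3 ]
c2 -90 [ 0.69  0.72 -0.35  1.61  0.3   0.86 -1.52]
c3 0 [ 0.72  0.77 -0.72  1.69  0.62  0.92 -0.43]
c3 180 [-0.58  1.19  1.35  1.74 -1.22  1.3  -2.25]
c3 90 [ 0.84  0.86 -0.93  1.69  0.8   1.01  1.02]
c3 -90 [ 0.51  0.68 -0.41  1.7   0.35  0.83 -1.81]
```

```bash
cat >> h.py <<'E'
def tool(yaw,lean=0):
    "jaws along yaw direction (deg), tool z down, leaned by lean deg about the (yawed) y axis"
    return (R.from_euler('z',yaw,degrees=True)*R.from_euler('y',lean,degrees=True)*R.from_euler('x',180,degrees=True)).as_quat()
E
python3 - <<'E'
from h import *
from bench import viewer, manip
for nm,p,yw in (("hook-",[.568,.125,.29],-7.5),("hook+",[.58,.221,.29],-7.5)):
        q=manip.solve_ik(p,tool(yw)); print(nm,None if q is None else np.round(q,2))
manip.move_pose([.549,-.228,.36],tool(-10.1)); print(manip.current_clock())
q=manip.solve_ik([.568,.125,.29],tool(-7.5)); print(q)
c=viewer.get_calibration("wrist"); im=viewer.get_image("wrist"); cv2.imwrite("pics/w1.png",im[:,:,::-1]); print(c)
np.save("w1.npy",c,allow_pickle=True)
E
```

```text
hook- [ 0.53  0.49 -1.08  1.64  0.45  1.28 -0.77]
hook+ [ 0.41  0.71 -1.3   1.54  0.68  1.42 -1.06]
1.9333
[ 0.48810836  0.46253765 -1.011334    1.6413653   0.40755312  1.26680087
 -0.73156382]
{'vfov': 71.4793623172504, 'cx': 284.2203157465334, 'cy': 214.31742027399895, 'eye': array([ 0.56293967, -0.14932732,  0.51597732]), 'attitude': array([ 0.9841597 , -0.08936285, -0.01457749,  0.15241873])}
```

View pics/w1.png

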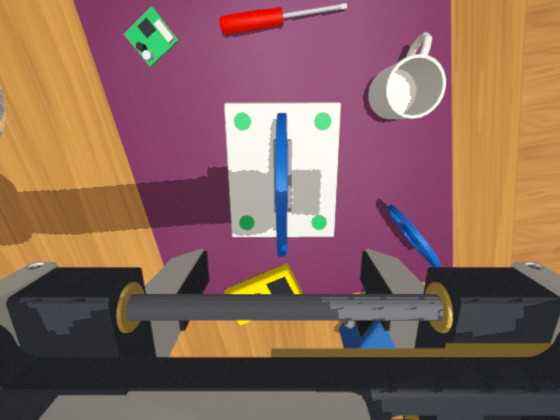

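```bash
python3 - <<'E'
from h import *
c=np.load("w1.npy",allow_pickle=True).item(); i=cv2.imread("pics/w1.png"); h=cv2.cvtColor(i,cv2.COLOR_BGR2HSV)
g=(h[...,0]>45)&(h[...,0]<80)&(h[...,1]>100); g[:90]=0; g[240:]=0; g[:,:225]=0; g[:,345:]=0
P=[]
for ce,st in blobs(g,30): P.append(onz(c,ce,.061)); print(ce,P[-1].round(4))
P=np.array(P); C=P.mean(0); print("C",C)
b=(h[...,0]>105)&(h[...,0]<125)&(h[...,1]>120); b[:,:262]=0; b[:,305:]=0;b[258:]=0
yaw=np.radians(-10.1); M=R.from_euler('z',yaw); L=lambda v:M.inv().apply(v-np.array([.5447,-.2278,0]))
E=L(c['eye'])
for r in range(110,258,8):
    x=np.nonzero(b[r])[0]
    if len(x)==0: continue
    out=[]
    for px in (x.min(),x.max()):
        d=M.inv().apply(ray(c,(px,r)))
        e=E-np.array([0,0,.149]); A=d[1]**2+d[2]**2;B=e[1]*d[1]+e[2]*d[2];Cc=e[1]**2+e[2]**2-.0081
        D=B*B-A*Cc
        s=(-B-np.sqrt(max(D,0)))/A; out.append(E+s*d)
    print(r,x.min(),x.max(),"x %.4f %.4f mid %.4f y %.3f z %.3f"%(out[0][0],out[1][0],(out[0][0]+out[1][0])/2,out[0][1],out[0][2]))
E
```

```text
[241.83568075 120.99061033] [ 0.5005 -0.1369  0.061 ]
[322.24528302 120.75943396] [ 0.618  -0.1581  0.061 ]
[246.37423313 222.3006135 ] [ 0.4723 -0.2937  0.061 ]
[318.60126582 222.22151899] [ 0.5896 -0.315   0.061 ]
C [ 0.54511131 -0.22591411  0.061     ]
118 277 285 x -0.0042 0.0046 mid 0.0002 y 0.084 z 0.180
126 276 285 x -0.0049 0.0045 mid -0.0002 y 0.076 z 0.197
134 276 286 x -0.0047 0.0055 mid 0.0004 y 0.069 z 0.207
142 276 286 x -0.0046 0.0054 mid 0.0004 y 0.061 z 0.215
150 275 286 x -0.0055 0.0054 mid -0.0001 y 0.054 z 0.221
158 275 286 x -0.0055 0.0054 mid -0.0001 y 0.046 z 0.226
166 275 286 x -0.0054 0.0053 mid -0.0001 y 0.039 z 0.230
174 275 286 x -0.0054 0.0053 mid -0.0001 y 0.032 z 0.233
182 275 286 x -0.0055 0.0052 mid -0.0001 y 0.025 z 0.236
190 275 286 x -0.0055 0.0052 mid -0.0002 y 0.017 z 0.237
198 276 286 x -0.0046 0.0052 mid 0.0003 y 0.009 z 0.239
206 276 286 x -0.0047 0.0051 mid 0.0002 y 0.001 z 0.239
214 276 285 x -0.0048 0.0041 mid -0.0004 y -0.007 z 0.239
222 276 285 x -0.0050 0.0041 mid -0.0005 y -0.016 z 0.238
230 277 285 x -0.0042 0.0041 mid -0.0001 y -0.026 z 0.235
238 277 286 x -0.0044 0.0051 mid 0.0003 y -0.036 z 0.232
246 277 286 x -0.0047 0.0051 mid 0.0002 y -0.048 z 0.225
254 278 286 x -0.0040 0.0051 mid 0.0005 y -0.063 z 0.213
```

The wrist picture shows the reel edge-on down column 281 (rows 113–256) with the four pads at (242,121), (322,121), (246,222) and (319,222). The reel stands plumb and centred on the lid. I'll grasp the rim 35° off its top on the −y side, which leaves the top free for the hook.

```bash
cat >> h.py <<'E'
LC=np.array([.5450,-.2268,0]); LY=-10.1
SEAT=np.array([.5752,.1729,.27]); SY=-7.5
def lid(v): return LC+R.from_euler('z',LY,degrees=True).apply(v)
def st(v): return SEAT*[1,1,0]+R.from_euler('z',SY,degrees=True).apply(v)
GY,GZ=-.048,.0688-.019   # TCP relative to the reel centre
E
python3 - <<'E'
from h import *
from bench import viewer, manip, effector
o=tool(LY)
p=lid([0,GY,.149+GZ]); print(p)
manip.servo_line(p+[0,0,.08],o,vel=.2)
manip.servo_line(p,vel=.1)
effector.close(50); print(manip.current_finger_gap(),manip.current_force(),manip.current_clock())
im=viewer.get_image("side"); cv2.imwrite("pics/s2.png",cv2.resize(im[120:260,215:355,::-1],None,fx=4,fy=4))
np.save("f0.npy",manip.current_force())
E
```

```text
[ 0.5365824  -0.27405615  0.1988    ]
0.011498425866145717 [-0.11282919  0.39298992  0.0985586 ] 4.775
```

View pics/s2.png

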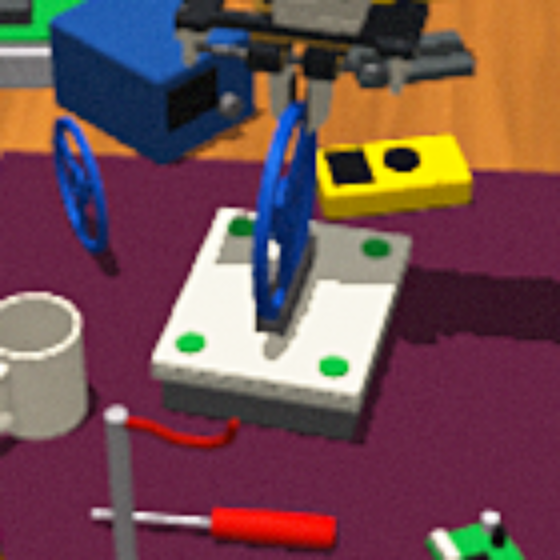

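The crop shows the fingers holding the rim at about (300,100), with a gap of 11.5 mm (the reel is 12 mm wide). Now I'll lift it.

```bash
python3 - <<'E'
from h import *
from bench import viewer, manip, effector
p=manip.current_tool_pos()
manip.servo_line(p+[0,0,.04],vel=.06)
manip.servo_line(p+[0,0,.12],vel=.15)
print(manip.current_finger_gap(),manip.current_force(),manip.current_wrist_torque(),manip.current_clock())
for n in("wrist","side"):
    c=viewer.get_calibration(n); im=viewer.get_image(n); cv2.imwrite(f"pics/{n}3.png",im[:,:,::-1])
np.save("w3.npy",viewer.get_calibration("wrist"),allow_pickle=True)
E
```

```text
0.011505211773984008 [-0.35740418  0.27346907 -1.61392503] [-0.06362205 -0.05401177 -0.03166793] 6.325
```

View pics/wrist3.png

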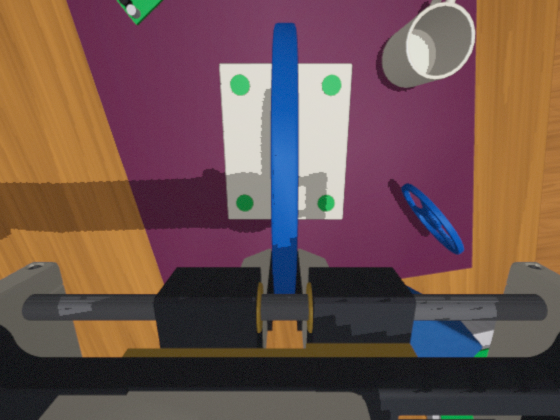

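View pics/side3.png

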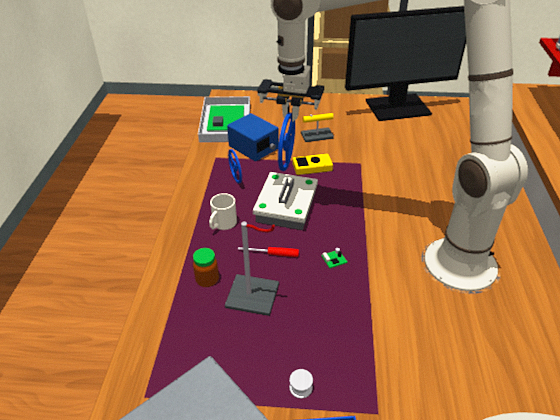

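```bash
python3 - <<'E'
from h import *
from bench import manip
c=np.load("w3.npy",allow_pickle=True).item(); i=cv2.imread("pics/wrist3.png"); h=cv2.cvtColor(i,cv2.COLOR_BGR2HSV)
b=(h[...,0]>105)&(h[...,0]<125)&(h[...,1]>120); b[:,:262]=0;b[:,310:]=0
r=np.nonzero(b.any(1))[0].min(); print("top row",r,[ (q,np.nonzero(b[q])[0].min(),np.nonzero(b[q])[0].max()) for q in (30,60,120,180,240)])
tp=np.array(manip.current_tool_pos()); Y=R.from_euler('z',LY,degrees=True)
a=np.radians(np.arange(0,360,1.))
for phi in (-20,-10,-5,0,5,10,20):
    g=tp+[0,0,.019]; off=R.from_euler('x',phi,degrees=True).apply([0,-GY,-.0688])
    rim=off+np.c_[0*a,.09*np.cos(a),.09*np.sin(a)]
    print(phi,proj(c,g+Y.apply(rim))[:,1].min())
E
```

```text
top row 23 [(30, np.int64(274), np.int64(295)), (60, np.int64(272), np.int64(297)), (120, np.int64(271), np.int64(297)), (180, np.int64(271), np.int64(297)), (240, np.int64(272), np.int64(296))]
-20 75.49068009718434
-10 49.30607277839735
-5 35.16143869954456
0 20.187569463906385
5 4.264598961971615
10 -12.752757280710995
20 -50.84374766280507
```

The reel hasn't turned in the grip: its top edge is at row 23, against 20 predicted. Next I carry it to just in front of the hook.

```bash
python3 - <<'E'
from h import *
from bench import viewer, manip, effector
o=tool(SY)
tp=lambda x,zc: st([x,GY,zc+GZ])
p=np.array(manip.current_tool_pos())
a=tp(-.095,.268)
manip.servo_line([a[0],-.12,a[2]],o,vel=.2)
manip.servo_line(a,o,vel=.2)
manip.servo_line(tp(-.095,.222),o,vel=.12)
manip.sleep(.2)
print(manip.current_finger_gap(),manip.current_tool_pos(),tp(-.095,.222),manip.current_clock())
np.save("w4.npy",viewer.get_calibration("wrist"),allow_pickle=True)
for n in("wrist","side","top"):
    im=viewer.get_image(n); cv2.imwrite(f"pics/{n}4.png",im[:,:,::-1])
t=cv2.imread("pics/top4.png");s=cv2.imread("pics/side4.png")
cv2.imwrite("pics/z4.png",np.hstack([cv2.resize(s[150:290,200:340],(400,400)),cv2.resize(t[150:290,160:300],(400,400))]))
E
```

```text
0.011174404885986026 [0.47533036 0.13794676 0.27262119] [0.47474748 0.13771063 0.2718    ] 9.5833
```

View pics/wrist4.png

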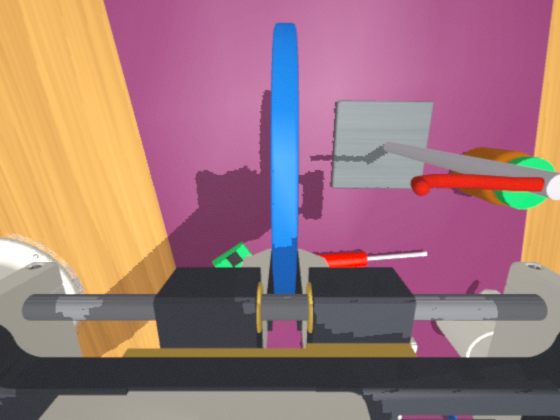

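View pics/z4.png

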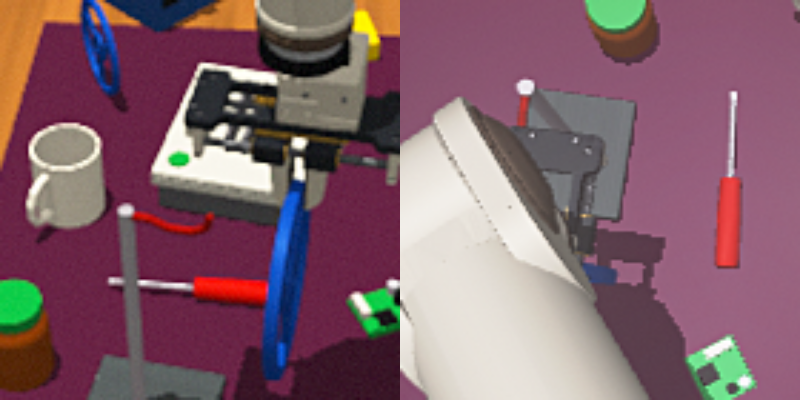

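```bash
python3 - <<'E'
from h import *
c=np.load("w4.npy",allow_pickle=True).item(); i=cv2.imread("pics/wrist4.png"); h=cv2.cvtColor(i,cv2.COLOR_BGR2HSV)
r=((h[...,0]<8)|(h[...,0]>172))&(h[...,1]>150)&(h[...,2]>70); r[:160]=0;r[215:]=0;r[:,:400]=0;r[:,545:]=0
S=lambda v:R.from_euler('z',-SY,degrees=True).apply(v-SEAT*[1,1,0])
for x in (414,418,422,426,440,460,480,500,520,540):
    q=np.nonzero(r[:,x])[0]
    if len(q): m=q.mean(); print(x,q.min(),q.max(),[S(onz(c,(x,m),z)).round(4) for z in (.285,.266)])
print("post",S(onz(c,(554,187),.28)))
E
```

```text
414 178 191 [array([-0.0293,  0.0043,  0.285 ]), array([-0.0207,  0.0003,  0.266 ])]
418 177 194 [array([-0.0272,  0.0038,  0.285 ]), array([-1.83e-02, -2.00e-04,  2.66e-01])]
422 176 195 [array([-0.0252,  0.0038,  0.285 ]), array([-1.61e-02, -2.00e-04,  2.66e-01])]
426 175 193 [array([-0.0233,  0.0046,  0.285 ]), array([-0.0139,  0.0006,  0.266 ])]
440 174 187 [array([-0.0165,  0.0063,  0.285 ]), array([-0.0063,  0.0026,  0.266 ])]
460 174 187 [array([-0.0065,  0.0063,  0.285 ]), array([0.0051, 0.0026, 0.266 ])]
480 175 188 [array([0.0036, 0.0058, 0.285 ]), array([0.0166, 0.002 , 0.266 ])]
500 177 189 [array([0.0138, 0.005 , 0.285 ]), array([0.0281, 0.0011, 0.266 ])]
520 178 190 [array([0.024 , 0.0045, 0.285 ]), array([0.0396, 0.0005, 0.266 ])]
540 178 190 [array([0.0341, 0.0045, 0.285 ]), array([0.051 , 0.0005, 0.266 ])]
post [0.04629534 0.00181164 0.28      ]
```

The wrist view puts the hook tip at (421,186), within 4 mm of my estimate, with the bar level and square to the reel. Moving in.

```bash
python3 - <<'E'
from h import *
from bench import viewer, manip, effector
o=tool(SY); D=np.array([0,.002,0])
tp=lambda x,zc: st([x,GY,zc+GZ])+D
manip.servo_line(tp(-.05,.223),o,vel=.1); print(manip.current_force())
manip.servo_line(tp(-.02,.223),o,vel=.06); print(manip.current_force())
manip.servo_line(tp(-.001,.223),o,vel=.06)
print(manip.current_finger_gap(),manip.current_force(),manip.current_clock())
np.save("w5.npy",viewer.get_calibration("wrist"),allow_pickle=True)
for n in("wrist","side"):
    im=viewer.get_image(n); cv2.imwrite(f"pics/{n}5.png",im[:,:,::-1])
s=cv2.imread("pics/side5.png");w=cv2.imread("pics/wrist5.png")
cv2.imwrite("pics/z5.png",np.hstack([cv2.resize(s[170:310,190:330],(400,400)),cv2.resize(w,(400,300))[0:300] if 0 else cv2.resize(w[0:300,130:430],(400,400))]))
E
```

```text
[-0.09211242  0.72773511 -1.65523209]
[-0.09175183 -0.32750711 -1.63274882]
0.011252246137202493 [-1.13534564  1.02181922 -1.41751946] 11.45
```

View pics/z5.png

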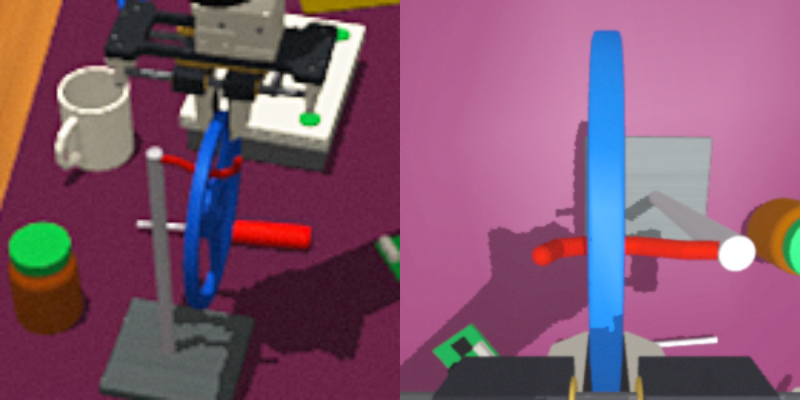

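The hook now passes through the window: in the right panel the tip is at (542,255), the reel at column 606 and the post at (737,252). I lower it until the hook carries the weight.

```bash
python3 - <<'E'
from h import *
from bench import viewer, manip, effector
o=tool(SY); D=np.array([0,.002,0])
tp=lambda x,zc: st([x,GY,zc+GZ])+D
manip.servo_line(tp(-.001,.200),o,vel=.06); manip.sleep(.1); f0=np.array(manip.current_force()); print(f0)
for k in range(14):
    z=.199-.001*k
    manip.servo_line(tp(-.001,z),o,vel=.03); f=np.array(manip.current_force()); print(round(z,3),f.round(2),manip.current_tool_pos()[2].round(4))
    if f[2]-f0[2]>1.2: break
print(manip.current_finger_gap(),manip.current_wrist_torque(),manip.current_clock())
im=viewer.get_image("side"); cv2.imwrite("pics/side6.png",cv2.resize(im[170:310,190:330,::-1],(560,560)))
E
```

```text
[-0.30910369 -0.15243904 -1.38779174]
0.199 [ 0.18 -0.82 -1.52] 0.2489
0.198 [-0.34 -0.57 -1.13] 0.2477
0.197 [-0.17 -0.11 -2.02] 0.2467
0.196 [ 0.45 -0.03 -1.33] 0.2457
0.195 [-0.57 -0.33 -1.77] 0.2447
0.194 [-0.24 -0.11 -2.51] 0.2437
0.193 [-0.77 -0.89  2.23] 0.2431
0.011585591159077825 [-0.06232155  0.00547809  0.03949348] 13.9333
```

View pics/side6.png

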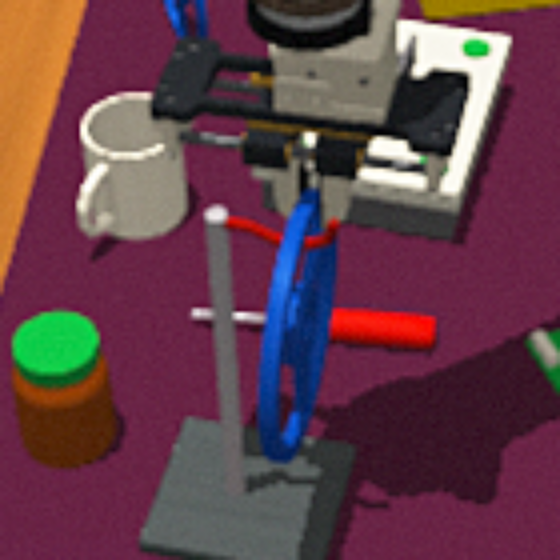

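Contact came at a centre height of about 0.193 m, as predicted, and the rim sits on the bar at about (315,235). I release and back off straight up.

```bash
python3 - <<'E'
from h import *
from bench import viewer, manip, effector
effector.open_jaws(); print(manip.current_finger_gap(),manip.current_force(),manip.current_clock())
im=viewer.get_image("side"); cv2.imwrite("pics/side7a.png",im[:,:,::-1])
p=np.array(manip.current_tool_pos())
manip.servo_line(p+[0,0,.03],vel=.05); manip.servo_line(p+[0,0,.10],vel=.12); print(manip.current_clock())
np.save("w7.npy",viewer.get_calibration("wrist"),allow_pickle=True)
for n in("side","wrist"):
    im=viewer.get_image(n); cv2.imwrite(f"pics/{n}7.png",im[:,:,::-1])
s=cv2.imread("pics/side7.png");a=cv2.imread("pics/side7a.png");
cv2.imwrite("pics/z7.png",np.hstack([cv2.resize(q[170:310,190:330],(400,400)) for q in (a,s)]))
E
```

```text
0.09160855589069802 [-0.74531263 -0.26873892  0.1060472 ] 15.3083
16.8417
```

View pics/z7.png

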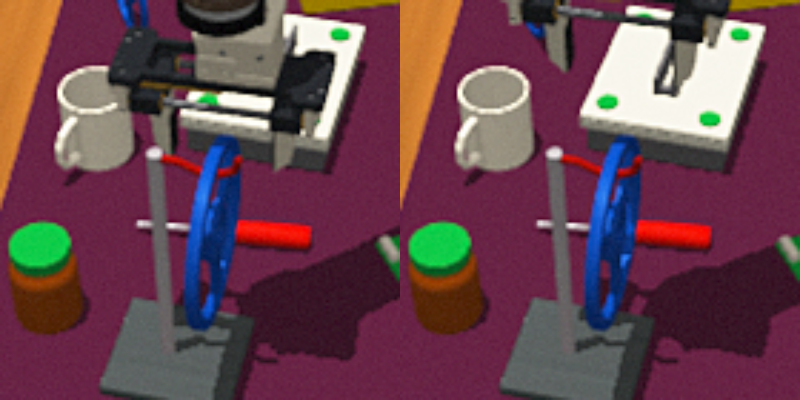

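View pics/wrist7.png

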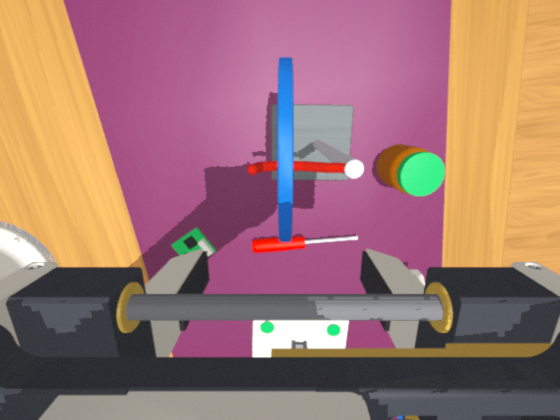

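The reel hangs free with its top edge at column 286, between the tip (253,169) and the post (354,169). Now for the lid, starting with corner 0.

```bash
cat >> h.py <<'E'
CO=[(-.06,.08),(-.06,-.08),(.06,-.08),(.06,.08)]
def press(manip,k,zt,vel=.02,flim=30):
    o=tool(LY); p=lid([*CO[k],0])
    manip.servo_line(p+[0,0,.085],o,vel=.25); manip.servo_line(p+[0,0,.066],o,vel=.06); f0=np.array(manip.current_force()); con=None; mx=0
    z=.062
    while z>=zt-1e-6:
        manip.servo_line(p+[0,0,z],o,vel=vel); t=manip.current_tool_pos()[2]; f=manip.current_force()[2]-f0[2]; mx=max(mx,f)
        if con is None and f>3: con=t
        if f>flim: break
        z-=.0015
    print("corner",k,"contact %s"%con,"cmd z %.4f tcp z %.4f f %.1f max %.1f"%(z,t,f,mx),"t",round(manip.current_clock(),2))
    manip.servo_line(p+[0,0,.085],o,vel=.12)
E
python3 - <<'E'
from h import *
from bench import viewer, manip, effector
p=np.array(manip.current_tool_pos())
manip.servo_line([p[0],p[1]-.12,p[2]],tool(LY),vel=.25)
effector.close(10)
a=lid([*CO[0],.12]); manip.servo_line(a,tool(LY),vel=.25)
print(manip.current_clock(),manip.current_finger_gap())
press(manip,0,.0565)
im=viewer.get_image("side"); cv2.imwrite("pics/side8.png",cv2.resize(im[130:310,200:380,::-1],(560,560)))
E
```

```text
20.25 0.0004394855958353504
corner 0 contact 0.06078908998045972 cmd z 0.0560 tcp z 0.0581 f 8.2 max 8.2 t 22.11
```

View pics/side8.png

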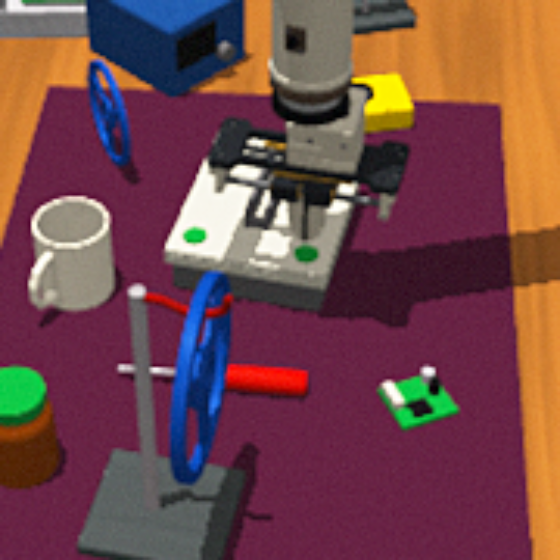

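Contact was at 60.8 mm, as expected, and the arm gives about 4 N/mm, so I need deeper commands. Pressing each corner fully down now.

```bash
python3 - <<'E'
from h import *
from bench import viewer, manip, effector
press(manip,0,.046,flim=20)
press(manip,1,.046,flim=20)
press(manip,2,.046,flim=20)
press(manip,3,.046,flim=20)
print(manip.current_clock())
E
```

```text
corner 0 contact 0.05783878622781887 cmd z 0.0530 tcp z 0.0548 f 21.8 max 21.8 t 25.1
corner 1 contact 0.059472279476819594 cmd z 0.0515 tcp z 0.0542 f 26.7 max 26.7 t 28.88
corner 2 contact 0.06112017839959269 cmd z 0.0500 tcp z 0.0541 f 25.4 max 25.4 t 32.75
corner 3 contact 0.06092775987856172 cmd z 0.0500 tcp z 0.0533 f 24.5 max 24.5 t 36.8
37.2417
```

```bash
python3 - <<'E'
from h import *
from bench import viewer, manip, effector
def p2(k):
    o=tool(LY); p=lid([*CO[k],0])
    manip.servo_line(p+[0,0,.08],o,vel=.3); manip.servo_line(p+[0,0,.059],o,vel=.08); f0=manip.current_force()[2]; r=[]
    for z in np.arange(.0565,.044,-.0015):
        manip.servo_line(p+[0,0,z],o,vel=.03); t=manip.current_tool_pos()[2]; f=manip.current_force()[2]-f0; r.append((round(t*1e3,1),round(f,1)))
        if f>32: break
    print(k,r,round(manip.current_clock(),1)); manip.servo_line(p+[0,0,.08],o,vel=.15)
for k in (0,1,2,3): p2(k)
E
```

```text
0 [(np.float64(56.5), np.float64(0.6)), (np.float64(55.1), np.float64(-1.5)), (np.float64(53.7), np.float64(3.2)), (np.float64(53.3), np.float64(15.1)), (np.float64(53.2), np.float64(30.3)), (np.float64(53.0), np.float64(45.7))] 39.7
1 [(np.float64(56.6), np.float64(0.8)), (np.float64(55.0), np.float64(0.2)), (np.float64(53.8), np.float64(3.0)), (np.float64(53.3), np.float64(13.3)), (np.float64(53.2), np.float64(27.3)), (np.float64(53.1), np.float64(39.2))] 42.7
2 [(np.float64(56.7), np.float64(-0.5)), (np.float64(55.1), np.float64(-0.2)), (np.float64(53.7), np.float64(0.9)), (np.float64(53.4), np.float64(8.0)), (np.float64(53.3), np.float64(18.1)), (np.float64(53.2), np.float64(26.6)), (np.float64(53.1), np.float64(35.5))] 45.7
3 [(np.float64(56.6), np.float64(-0.2)), (np.float64(55.1), np.float64(-0.8)), (np.float64(53.5), np.float64(-0.8)), (np.float64(53.3), np.float64(10.6)), (np.float64(53.3), np.float64(19.2)), (np.float64(53.2), np.float64(29.2)), (np.float64(53.1), np.float64(39.3))] 48.9
```

All four corners now meet a hard stop at 53.1–53.4 mm, so the lid is down. I back off and take a last look.

```bash
python3 - <<'E'
from h import *
from bench import viewer, manip, effector
p=np.array(manip.current_tool_pos()); manip.servo_line([p[0]-.05,-.36,.30],tool(LY),vel=.25); manip.sleep(.3)
print(manip.current_clock(),manip.current_force())
for n in("side","top"):
    im=viewer.get_image(n); cv2.imwrite(f"pics/{n}9.png",im[:,:,::-1])
cs=viewer.get_calibration("side"); s=cv2.imread("pics/side9.png"); h=cv2.cvtColor(s,cv2.COLOR_BGR2HSV)
g=(h[...,0]>45)&(h[...,0]<80)&(h[...,1]>100); m=g*0; m[160:240,245:325]=g[160:240,245:325]
for ce,st_ in blobs(m): print(ce.round(1),st_[4])
for k in range(4): print(k,[proj(cs,lid([*CO[k],z])).round(1) for z in (.053,.061)])
t=cv2.imread("pics/top9.png")
cv2.imwrite("pics/z9.png",np.hstack([cv2.resize(s[130:330,180:380],(400,400)),cv2.resize(t[125:295,230-60:400-60],(400,400))]))
E
```

```text
50.9667 [0.1633024  0.64462248 0.20562205]
[275.  178.4] 22
[308.4 183.4] 21
[262.4 207. ] 29
[297.9 213.1] 30
0 [array([298.4, 213. ]), array([298.4, 211.1])]
1 [array([308.8, 183.3]), array([308.9, 181.5])]
2 [array([275.3, 178.2]), array([275.3, 176.3])]
3 [array([262.7, 207.1]), array([262.7, 205.2])]
```

View pics/z9.png

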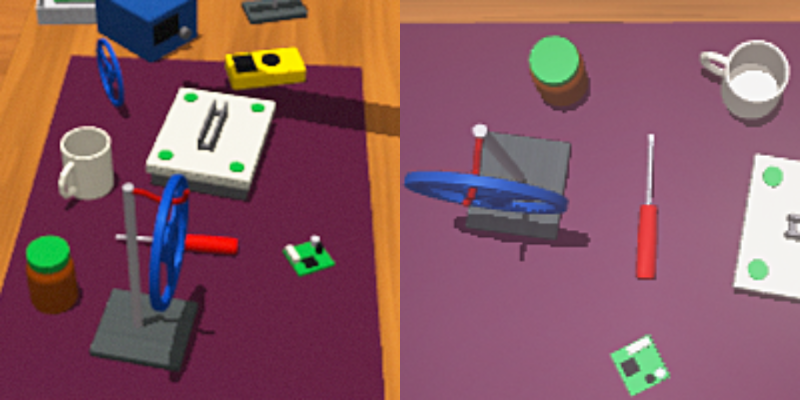

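The picture shows the reel hanging on the hook with its rim at about (175,185) in the left panel, and the lid flat. The pad pixels in the side view match a height of 53 mm within 0.3 px, and the bystanders are where they were. Handing in.

```bash
python3 - <<'E'
from bench import manip
print(manip.hand_in(), manip.current_clock())
E
```

```text
the job is handed in; nothing more can be done
the job is handed in; nothing more can be done
```

I hung the blue reel on the red hook by the inside of its rim, let go of it, pressed the lid down at all four corners, and handed the job in at about 51 s. No verdict is reported.

- **Reel:** I gripped its rim 35° off the top at 50 N and lowered it onto the hook. The hook took the weight with the reel's centre about 193 mm above the bench. The last pictures show it hanging free between the hook's tip and the post; I judged that by eye.
- **Lid:** A second round of presses, at up to 46 N through the closed fingers, met a hard stop at 53.1–53.4 mm on every corner (53 mm is sealed). In the last side view the green pads agree with 53 mm to within 0.4 px.
- **Other checks:** The gripper was clear of everything at hand-in, and the bystanders look unmoved; I did not measure that.
- **Not met or not matching:**
  - **First press:** corner 0 only went down about 3 mm because the arm gives under load, so I repeated it with deeper commands.
  - **Lid tilt:** I did not measure it directly. With corner 0 down about 6 mm ahead of the others, it should have been well over 0.015 rad.
  - **Reel lean:** an early top-view estimate suggested the reel leaned about 5°. The wrist camera showed it upright, and I went with that.

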